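# Find the slack clips and draw out their filter slides

## Task

Two of the four spring clips that hold the microscope's filter slides have gone slack. Tug gently on the slides' tabs to feel which two come easily, and draw those two out of their clips one after the other, each until it rests against the blue front rail of the strip. Never pull a slide out of a sound clip: leave the two firmly held slides fully home, and do not disturb the other things on the bench.

Things in the scene. Friction and masses are not known exactly. Their poses are not given: they have to be found in the camera images.
- strip: Fixed clip strip: low dark steel base 218 x 230 mm, 6 mm thick, four parallel lanes. Origin: on the bench surface (its underside), on the middle line; x along the lanes from front rail to back wall, y across, z up. Lanes centred at y = -84, -28, 28, 84 mm, 37 mm wide, between slippery black ribs 14 mm high. White side shelf at y 115 to 175 mm, 6 mm high.
- rail (a point): Middle of the inner face of the blue front rail (strip x = -125 mm), at its top edge, 22 mm above the bench. A slide drawn out against it has its origin at strip x = -65 mm, z = 6 mm.
- back_wall (a point): Middle of the inner face of the back wall (strip x = 75 mm), at its top edge, 32 mm above the bench. A slide that is home rests against it, its origin at strip x = +15 mm, z = 6 mm.
- bridge (a point): Middle of the top of the clip bridge (strip x 30 to 56 mm; bridge top 50 mm, clip housings on it to 65 mm). All four clips look alike: a sprung roller pushes a slide's ridge homeward. Two slack ones let go at a pull of 3 to 6 N; two sound ones start to yield at about 8 N, give springily over 16 mm and let go near 20 N; eased off before that, they pull the slide home again.
- slide_blue: Grey filter slide (blade), 120 x 34 x 10 mm, 0.1 kg, round blue glass. Origin: centre of its underside; x along it, pointing into the clip; z up. At its -x end a white upright tab, x -60 to -52 mm, 26 mm wide, top 44 mm above the underside: hook closed fingers behind its +x face and drag to -x. Ridge at the +x end, 18 mm high. Each slide may be in any lane.
- slide_green: Filter slide with a round green glass, otherwise the same as slide_blue in shape, size, origin and axes.
- slide_amber: Filter slide with a round amber glass, otherwise the same as slide_blue in shape, size, origin and axes.
- slide_grey: Filter slide with a round grey glass, otherwise the same as slide_blue in shape, size, origin and axes.
- clip_a (a joint): A spring clip, in no fixed order: which lane it serves is unknown and changes from start to start. Value: lift of its orange roller in m: about 0 with a slide home, up to +0.0064 as a slide's ridge passes under it, -0.0035 with no slide under it.
- clip_b (a joint): A spring clip, in no fixed order: which lane it serves is unknown and changes from start to start. Value: lift of its orange roller in m: about 0 with a slide home, up to +0.0064 as a slide's ridge passes under it, -0.0035 with no slide under it.
- clip_c (a joint): A spring clip, in no fixed order: which lane it serves is unknown and changes from start to start. Value: lift of its orange roller in m: about 0 with a slide home, up to +0.0064 as a slide's ridge passes under it, -0.0035 with no slide under it.
- clip_d (a joint): A spring clip, in no fixed order: which lane it serves is unknown and changes from start to start. Value: lift of its orange roller in m: about 0 with a slide home, up to +0.0064 as a slide's ridge passes under it, -0.0035 with no slide under it.
- oil_bottle: Bystander, loose: amber bottle, 28 mm across, 62 mm high, on the strip's side shelf. Origin: centre of its underside.
- lens_cap: Bystander, loose: black round cap, 40 mm across, 18 mm high, on the strip's side shelf. Origin: centre of its underside.
- green_cup: Bystander, loose: bright green lidded cup, 92 mm across, 126 mm high. Origin: centre of its underside.
- spray_can: Bystander, loose: white bottle with blue label, 48 mm across, 165 mm high. Origin: centre of its underside.
- slide_box: Bystander, loose: blue box, 100 x 85 x 35 mm. Origin: centre of its underside.
- dish_stack: Bystander, loose: two clear dishes, 90 mm across, 29 mm high together. Origin: centre of its underside.
- stain_jar: Bystander, loose: glass jar with red lid, 60 mm across, 85 mm high. Origin: centre of its underside.
Things that resemble listed ones, but are neither listed nor needed, are in the scene too. Leave any yellow look-alike of the slide_blue alone.

How it is judged (in metres and radians):
On the way, in this order (a step that is already met when the one before it is completed fails the run):
1. one slack clip has been emptied while the other slack clip still holds its slide (((value of joint clip_a below -0.002 m and not (value of joint clip_b below -0.002 m)) or (value of joint clip_b below -0.002 m and not (value of joint clip_a below -0.002 m)))), for 0.2 s.
2. both slack clips (clip_a and clip_b) have been emptied (value of joint each of clip_a, clip_b below -0.002 m), for 0.2 s.
At the end, for the whole second after the job is handed in: The two slack clips (clip_a and clip_b) are empty and their slides lie flat in their lanes against the front rail (within 8 mm); the other two slides are fully home (within 4 mm) under their sound clips (clip_c and clip_d, roller within -1.5 to +2 mm); all slides flat (within 0.08 rad) and at rest (all of step 2 and value of joint clip_c between -0.0015 and 0.002 m and value of joint clip_d between -0.0015 and 0.002 m and (x of slide_blue in the frame of strip between -0.075 and -0.057 m or x of slide_blue in the frame of strip between 0.011 and 0.02 m) and z of each of slide_blue, slide_green, slide_amber, slide_grey in the frame of strip below 0.01 m and angle between each of slide_blue, slide_green, slide_amber, slide_grey's own z axis and vertical below 0.08 rad and linear speed of each of slide_blue, slide_green, slide_amber, slide_grey below 0.02 m/s and (x of slide_green in the frame of strip between -0.075 and -0.057 m or x of slide_green in the frame of strip between 0.011 and 0.02 m) and (x of slide_amber in the frame of strip between -0.075 and -0.057 m or x of slide_amber in the frame of strip between 0.011 and 0.02 m) and (x of slide_grey in the frame of strip between -0.075 and -0.057 m or x of slide_grey in the frame of strip between 0.011 and 0.02 m)); the robot touches nothing.
It fails at once if a slide is pulled out of a sound clip (clip_c or clip_d) (value of joint any of clip_c, clip_d below -0.002 m).
It fails at once if another thing on the bench is moved by more than 25 mm (distance of any of oil_bottle, lens_cap, green_cup, spray_can, slide_box, dish_stack, stain_jar from where it was at the start of the episode above 0.025 m).
It also fails if it takes over 54 s, if anything falls off the work surface, if the arm or the gripper's body presses on something with over 40 N, if the wrist force passes 120 N, or if a joint passes its speed limit or range.

## Robot

A 6-joint arm with a two-finger parallel gripper is mounted at the origin on the work surface. World frame = base frame: x ahead of the robot, y to its left, z up, the work surface at z = 0. Lengths are in mm, angles in degrees, forces in N, time in s.
With the tool pointing down it reaches from about 350 to 850 mm from the base axis. Payload 8.1 kg.
Tool frame: the origin (TCP) lies midway between the tips of the shut fingers; the grasp point (between the pads) lies 19 mm behind it; z points along the fingers, y is the line along which they close (so a half turn about z gives the same grasp; the last joint's range is limited). The gripper opens to 85 mm and grips with 20 to 120 N. Pads are 22 mm wide; open, the fingers measure 114 mm over their backs; the gripper's body (76 mm by 85 mm) begins 54 mm behind the grasp point. The pads swing forward as they close: fully open they stand 13 mm farther back than shut.
Start: joints at [-75.023, 7.471, 85.268, -0, 87.261, -4.893], TCP at [203.954, -564.277, 231.292] pointing down, gripper open.
Joint ranges: [-169.43, 169.43], [-51.17, 129.36], [1.28, 143.12], [-76.62, 256.62], [0, 156.53], [-152.29, 152.29]. Speed limits (degrees/s): [136.94, 136.94, 159.86, 180, 180, 180].

## Interface

Orientations are given as [roll, pitch, yaw] about the fixed x, y, z axes, in that order (R = Rz(yaw) Ry(pitch) Rx(roll)).
In Python, from bench import sense, snapshot, camera_params, hand_in, masks_of, pinpoint gives the robot as it stands.
- The arm moves only by the tool step_arm, never from a script. Its argument "targets" is a list of rows, each an object with "angular": the turn, a rotation vector about the tool's x, y, z scaled (see below), a list of three; "dp": the shift along the tool's x, y, z scaled (see below), a list of three; "fingers": the closure, from 0 (fully open) to 1 (shut). A call has exactly 8 rows; each row is the pose to reach, as a shift and turn from the pose commanded when the call began, along the tool's axes at that moment, turning the shorter way round; what a row does not reach only later rows make up. The controller multiplies each number of a shift by 0.2 m and each number of a turn by 180 degrees. A row lasts 1/8 s, in which the tool goes at most 62.5 mm and 10.7 degrees, less where a joint would pass 70% of its speed; a pose out of reach is approached as far as the arm can. A call with a number of a shift or a turn outside -1 to 1 is refused whole. A call with a gripper value outside its range is refused whole. The fingers move at their own pace and stop on an object; "newtons" is the grip in N (left out, the last holds). Time passes only in rows, so rows that repeat a pose let the fingers close, or fill a call up. It gives the time, the measured TCP pose, the force, the opening and the grip force at its end, in the units of the state.
- sense(): the state, without advancing time (a new reading comes with each control period).
- snapshot(name): name is "scene" or "top"; returns the picture (400x640x3 uint8, blue, green, red); there is no depth.
- camera_params(name): a dict with "vfov" (degrees; the focal length in pixels is half the picture's height over the tangent of half this angle, whatever the lens; pixels are square), "cx", "cy" (the principal point, pixels), "R" (3x3) and "t" (3): a world point X has camera coordinates R X + t. Camera axes: x right, y down, z forward; pixel columns grow to the right and rows downward; lengths in mm; the calibration is good to about 2 mm. A picture is of the moment at which its call begins. camera_params takes no time and is no camera call.
- hand_in(): hands the job in; it is judged then, once.
Trained networks look in the newest picture that a camera, given by its name, has taken for a name from the list of things; names that differ only in an ending like _2 or _b are one class to them, and where a whole thing is asked for, a point or a joint stands for the part that bears it (a point fixed in the world has none). Each returns a list of dicts, best first, with "conf" (0 to 1); they miss things now and then, are a little off and sometimes report something else, mostly with a low value. They report only what shows in the picture. A call takes as long as a camera call. They do not tell look-alikes from the thing itself.
- masks_of(camera, label): "pixels" (400x640 bool, what is visible of it) and "at" ([column, row] in pixels, amid what is visible of it).
- pinpoint(camera, label): "at" ([column, row] in pixels: a listed point, or the origin of a listed thing).
The state is a dict: "time": time; "joint_pos": joint angles; "qd": joint speeds; "joint_efforts": joint torques, N m; "tool_pos": TCP position; "tcp_rot": TCP orientation; "ft_force": force on the tool from outside, world axes, zero at the start; "wrist_torque": the same for the moment, N m; "finger_gap": finger opening in mm; "grip_force": force on a finger pad.
Only numpy, scipy, OpenCV 4.12 (cv2) and the standard library are available. Lean on these libraries where they do the work, as an engineer would, in place of code of your own. Each camera call takes 0.05 s, during which the arm holds its last target. There are 200 camera calls.

## Working session

There is one attempt and no reset: what is moved stays moved. The work goes in short steps, Python scripts to look and compute and a tool call to move; the robot and the scene stay as the last step left them, time stands still between calls to the robot, and variables do not carry over. Pictures are saved under pics/ and viewed, at most 10 in all, crops included, and the job is handed in when it is done.

Besides the shell and the picture viewer there is one more tool, called as name(argument=value, ...), one argument or row to a line, values as JSON. step_arm: Moves the arm, as the interface text tells. Its arguments: {"type":"object","properties":{"targets":{"type":"array","items":{"type":"object","properties":{"angular":{"type":"array","items":{"type":"number","minimum":-1,"maximum":1}},"dp":{"type":"array","items":{"type":"number","minimum":-1,"maximum":1}},"fingers":{"type":"number"}}}},"newtons":{"type":"number"}},"required":["targets"]}

```bash
mkdir -p pics; cat > h.py <<'E'
import numpy as np, cv2
from bench import *
def cam(n):
    c=camera_params(n); f=200/np.tan(np.radians(c["vfov"])/2)
    return np.array([[f,0,c["cx"]],[0,f,c["cy"]],[0,0,1]]),np.array(c["R"]),np.array(c["t"])
def ray(n,px):
    K,R,t=cam(n); o=-R.T@t; d=R.T@np.linalg.inv(K)@np.array([px[0],px[1],1.]); return o,d
def atz(n,px,z):
    o,d=ray(n,px); return o+d*(z-o[2])/d[2]
def tri(p1,p2):
    A=[];b=[]
    for n,p in (("scene",p1),("top",p2)):
        o,d=ray(n,p); d=d/np.linalg.norm(d); P=np.eye(3)-np.outer(d,d); A.append(P);b.append(P@o)
    return np.linalg.lstsq(np.vstack(A),np.hstack(b),rcond=None)[0]
def proj(n,X):
    K,R,t=cam(n); q=K@(R@np.asarray(X,float)+t); return q[:2]/q[2]
E
python3 - <<'E'
from h import *
for n in("scene","top"):
    cv2.imwrite(f"pics/{n}0.png",snapshot(n))
for l in["rail","back_wall","bridge","strip","slide_blue","slide_green","slide_amber","slide_grey"]:
    r={n:[(np.round(d["at"],1).tolist(),round(d["conf"],2)) for d in pinpoint(n,l)[:4]] for n in("scene","top")}
    print(l,r)
    if r["scene"] and r["top"]: print("   ",np.round(tri(r["scene"][0][0],r["top"][0][0]),1))
E
```

```text
rail {'scene': [([164.9, 269.9], 0.7), ([303.2, 210.0], 0.67)], 'top': [([329.8, 209.4], 0.7), ([332.0, 176.0], 0.32), ([193.3, 213.5], 0.27)]}
    [ 565.7 -190.   -29.7]
back_wall {'scene': [([310.0, 263.9], 0.91)], 'top': [([337.0, 150.7], 0.86), ([329.2, 209.4], 0.69)]}
    [701.2 -43.   33.7]
bridge {'scene': [([307.0, 245.0], 0.84), ([305.7, 210.6], 0.65), ([305.5, 251.7], 0.25)], 'top': [([335.7, 157.5], 0.6)]}
    [670.8 -41.3  58. ]
strip {'scene': [([304.1, 254.2], 0.97)], 'top': [([333.5, 178.7], 0.97)]}
    [617.7 -40.7 -14.7]
slide_blue {'scene': [([392.7, 197.0], 0.97), ([341.5, 249.9], 0.65)], 'top': [([253.7, 229.8], 0.96), ([310.8, 169.9], 0.78), ([427.0, 178.1], 0.44)]}
    [439.1 220.2  -6.3]
slide_green {'scene': [([269.9, 255.0], 0.83)], 'top': [([359.9, 176.2], 0.73), ([292.0, 156.9], 0.26)]}
    [ 625.2 -122.4    2. ]
slide_amber {'scene': [([296.0, 252.8], 0.74)], 'top': [([341.9, 177.1], 0.81)]}
    [621.8 -63.7  -3.5]
slide_grey {'scene': [([318.5, 252.1], 0.72)], 'top': [([330.5, 173.3], 0.55)]}
    [633.2 -19.8   1.9]
```

View pics/scene0.png

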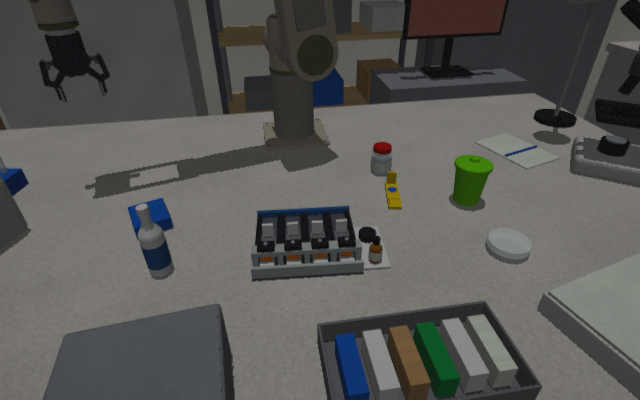

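View pics/top0.png

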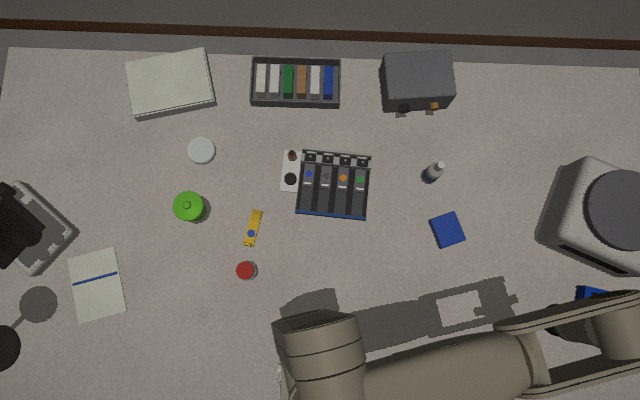

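The scene view shows the strip at about (305,240) and the top view at (335,185). The top view shows, left to right, blue (310,172), grey (326,176), amber (343,178) and green (360,180) at home. The yellow look-alike at (253,229) lies outside the strip, so I'll leave it alone. Next I'll fit the strip pose and check it on an enlarged crop.

```bash
cat >> h.py <<'E'
def T(p):  # p=x,y,yaw(rad) -> strip->world fn
    c,s=np.cos(p[2]),np.sin(p[2])
    return lambda X: np.array([p[0]+c*X[0]-s*X[1],p[1]+s*X[0]+c*X[1],X[2]])
E
python3 - <<'E'
from h import *
from scipy.optimize import least_squares
obs=[]
P={"rail":[(-125,0,22)],"back_wall":[(75,0,32)],"bridge":[(43,0,50)],"strip":[(0,0,0)]}
px={"rail":((303.2,210),(329.8,209.4)),"back_wall":((310,263.9),(337,150.7)),"bridge":((307,245),(335.7,157.5)),"strip":((304.1,254.2),(333.5,178.7)),
"green":((269.9,255),(359.9,176.2)),"amber":((296,252.8),(341.9,177.1)),"grey":((318.5,252.1),(330.5,173.3)),"blue":((341.5,249.9),(310.8,169.9))}
X={"rail":(-125,0,22),"back_wall":(75,0,32),"bridge":(43,0,50),"strip":(0,0,0),"green":(15,-84,6),"amber":(15,-28,6),"grey":(15,28,6),"blue":(15,84,6)}
def res(p):
    t=T(p); return np.concatenate([proj(n,t(X[k]))-px[k][i] for k in X for i,n in enumerate(("scene","top"))])
s=least_squares(res,[620,-40,0],loss="soft_l1",x_scale=[10,10,.1]); p=s.x
print(p,np.degrees(p[2])); print(np.round(res(p).reshape(-1,4),1))
# blade/tab/rail overlay
t=T(p)
segs=[[(-125,-109,22),(-125,109,22)],[(75,-109,32),(75,109,32)],[(-109,0,0),(-109,0,0)]]
for y in(-84,-28,28,84): segs+= [[(-37,y-13,50),(-37,y+13,50)],[(-45,y-13,50),(-45,y+13,50)],[(-37,y,50),(-37,y,16)]]
for n,(a,b,c,d) in {"top":(270,140,380,230),"scene":(240,195,400,285)}.items():
    im=snapshot(n)[b:d,a:c]; k=5 if n=="scene" else 6
    im=cv2.convertScaleAbs(cv2.resize(im,None,fx=k,fy=k,interpolation=cv2.INTER_CUBIC),alpha=1.5)
    for u,v in segs:
        q=[tuple(int(round(e)) for e in (proj(n,t(w))-[a,b]+.5)*k) for w in(u,v)]
        cv2.line(im,*q,(0,0,255),1)
    cv2.imwrite(f"pics/crop_{n}.png",im)
E
```

```text
[ 6.20669089e+02 -3.83949337e+01 -7.76828863e-02] -4.450901524099505
[[-0.5 -0.1 -0.1  3.5]
 [-3.  -1.2 -1.   1.7]
 [-1.1  0.7 -0.4  2.8]
 [ 1.5 -4.1 -0.1 -1.9]
 [-2.2 -0.1 -0.7 -1.5]
 [-2.8  0.5  0.4 -4.2]
 [-0.  -0.3 -5.  -2.2]
 [ 2.1  0.3 -2.2 -0.6]]
```

View pics/crop_top.png

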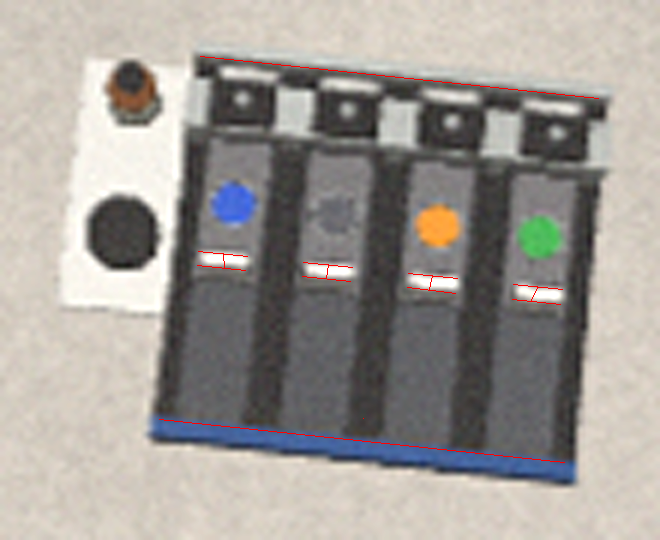

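View pics/crop_scene.png

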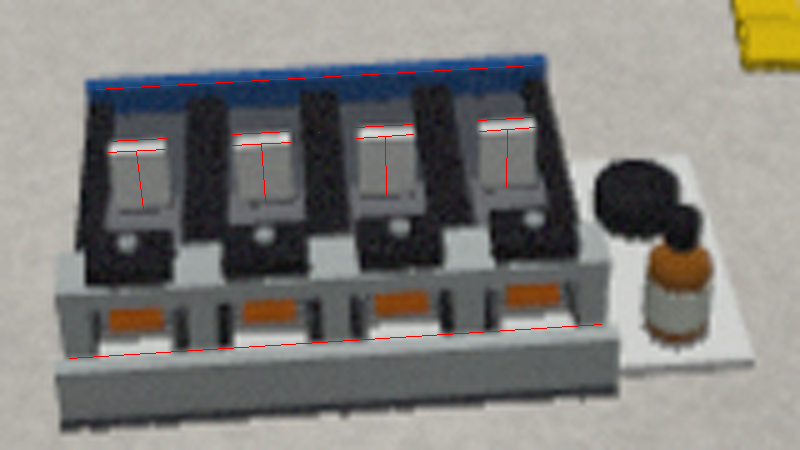

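The fit lands on the rail, back wall and all four white tabs to within about 1 mm in both views. The lanes are blue y=+84, grey +28, amber -28 and green -84. Next: tool-frame numbers for the approach.

```bash
cat >> h.py <<'E'
from scipy.spatial.transform import Rotation as Rn
POSE=(620.67,-38.39,-0.07768)
def plan(X,yaw=None):
    s=sense(); p=np.array(s["tool_pos"]); r=Rn.from_euler("xyz",s["tcp_rot"],degrees=True)
    w=T(POSE)(X); d=r.inv().apply(w-p)
    print("t",s["time"],"tcp",np.round(p,1),np.round(s["tcp_rot"],1),"strip",np.round(Rn.from_euler("z",-POSE[2]).apply(p-[POSE[0],POSE[1],0]),1),"F",np.round(Rn.from_euler("z",-POSE[2]).apply(s["ft_force"]),2),"gap",s["finger_gap"])
    print(" to",np.round(w,1),"tool shift/200",np.round(d/200,4))
    return r
E
python3 - <<'E'
from h import *
r=plan((-20,-84,140)); print(np.round(r.as_matrix(),3))
for y in(0,90,180,-90):
    g=Rn.from_euler("xyz",[180,0,y-4.451],degrees=True); print(y,np.round((r.inv()*g).as_rotvec()/np.pi,4))
E
```

```text
t 1.0 tcp [ 203.9 -564.3  231.3] [-180.     0.    19.9] strip [-374.7 -556.7  231.3] F [-0.04  0.91  0.6 ] gap 85.12146266413652
 to [ 594.2 -120.6  140. ] tool shift/200 [ 2.5893 -1.4233  0.4565]
[[ 0.94  0.34 -0.  ]
 [ 0.34 -0.94 -0.  ]
 [-0.   -0.   -1.  ]]
0 [-0.      0.      0.1351]
90 [-0.      0.     -0.3649]
180 [-0.     -0.     -0.8649]
-90 [0.     0.     0.6351]
```

step_arm(
  targets=[
    {"dp": [0.12, -0.065, 0], "angular": [0, 0, 0], "fingers": 1},
    {"dp": [0.25, -0.137, 0], "angular": [0, 0, 0], "fingers": 1},
    {"dp": [0.38, -0.21, 0], "angular": [0, 0, 0], "fingers": 1},
    {"dp": [0.5, -0.275, 0], "angular": [0, 0, 0], "fingers": 1},
    {"dp": [0.63, -0.346, 0], "angular": [0, 0, 0], "fingers": 1},
    {"dp": [0.75, -0.41, 0], "angular": [0, 0, 0], "fingers": 1},
    {"dp": [0.87, -0.48, 0], "angular": [0, 0, 0], "fingers": 1},
    {"dp": [1, -0.55, 0], "angular": [0, 0, 0], "fingers": 1},
  ],
  newtons=40,
)

```text
time: 2.0
tool_pos: [355.2, -392.2, 231.4]
tcp_rot: [180.0, -0.0, 19.9]
ft_force: [-0.2, 0.9, 0.5]
finger_gap: 0.1
grip_force: 0.0
```

step_arm(
  targets=[
    {"dp": [0.12, -0.065, 0], "angular": [0, 0, 0], "fingers": 1},
    {"dp": [0.25, -0.137, 0], "angular": [0, 0, 0], "fingers": 1},
    {"dp": [0.38, -0.21, 0], "angular": [0, 0, 0], "fingers": 1},
    {"dp": [0.5, -0.275, 0], "angular": [0, 0, 0], "fingers": 1},
    {"dp": [0.63, -0.346, 0], "angular": [0, 0, 0], "fingers": 1},
    {"dp": [0.75, -0.41, 0], "angular": [0, 0, 0], "fingers": 1},
    {"dp": [0.87, -0.48, 0], "angular": [0, 0, 0], "fingers": 1},
    {"dp": [1, -0.55, 0], "angular": [0, 0, 0], "fingers": 1},
  ],
)

```text
time: 3.0
tool_pos: [505.9, -220.7, 231.4]
tcp_rot: [180.0, -0.0, 19.9]
ft_force: [-0.2, 0.4, -0.3]
finger_gap: -0.2
grip_force: 0.0
```

step_arm(
  targets=[
    {"dp": [0.12, -0.065, 0.05], "angular": [0, 0, 0.025], "fingers": 1},
    {"dp": [0.25, -0.137, 0.1], "angular": [0, 0, 0.05], "fingers": 1},
    {"dp": [0.38, -0.21, 0.2], "angular": [0, 0, 0.075], "fingers": 1},
    {"dp": [0.5, -0.27, 0.3], "angular": [0, 0, 0.1], "fingers": 1},
    {"dp": [0.58, -0.32, 0.4], "angular": [0, 0, 0.125], "fingers": 1},
    {"dp": [0.589, -0.323, 0.457], "angular": [0, 0, 0.1351], "fingers": 1},
    {"dp": [0.589, -0.323, 0.457], "angular": [0, 0, 0.1351], "fingers": 1},
    {"dp": [0.589, -0.323, 0.457], "angular": [0, 0, 0.1351], "fingers": 1},
  ],
)

```text
time: 4.0
tool_pos: [594.3, -121.5, 140.9]
tcp_rot: [180.0, -0.1, -4.4]
ft_force: [0.2, 0.6, 0.8]
finger_gap: 0.0
grip_force: 0.0
```

```bash
python3 - <<'E'
from h import *
plan((-20,-84,24))
im=snapshot("scene"); im2=snapshot("top")
a=cv2.resize(im[80:300,200:420],None,fx=1.8,fy=1.8); b=cv2.resize(im2[110:330,240:460],None,fx=1.8,fy=1.8)
cv2.imwrite("pics/above.png",cv2.convertScaleAbs(np.hstack([a,b]),alpha=1.5))
E
```

```text
t 4.0 tcp [ 594.3 -121.5  140.9] [ 1.8e+02 -1.0e-01 -4.4e+00] strip [-19.8 -84.9 140.9] F [0.21 0.57 0.78] gap 0.03564446327294233
 to [ 594.2 -120.6   24. ] tool shift/200 [-0.0016 -0.005   0.5846]
```

View pics/above.png

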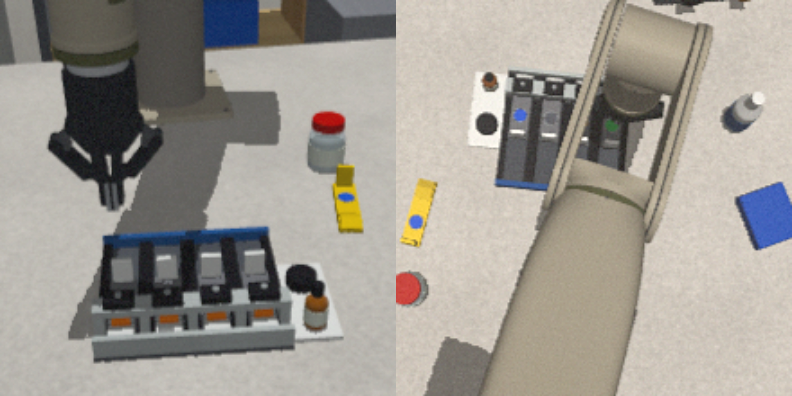

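The fingers are shut and hang above the green lane, at scene crop (112,195). The lane between the tab and the bridge is free, so I'll descend behind the green tab.

step_arm(
  targets=[
    {"dp": [0, -0.005, 0.1], "angular": [0, 0, 0], "fingers": 1},
    {"dp": [0, -0.005, 0.2], "angular": [0, 0, 0], "fingers": 1},
    {"dp": [0, -0.005, 0.3], "angular": [0, 0, 0], "fingers": 1},
    {"dp": [0, -0.005, 0.4], "angular": [0, 0, 0], "fingers": 1},
    {"dp": [0, -0.005, 0.48], "angular": [0, 0, 0], "fingers": 1},
    {"dp": [0, -0.005, 0.54], "angular": [0, 0, 0], "fingers": 1},
    {"dp": [0, -0.005, 0.575], "angular": [0, 0, 0], "fingers": 1},
    {"dp": [0, -0.005, 0.58], "angular": [0, 0, 0], "fingers": 1},
  ],
)

```text
time: 5.1
tool_pos: [594.2, -119.6, 23.6]
tcp_rot: [-180.0, 0.0, -4.4]
ft_force: [0.2, -0.6, 0.5]
finger_gap: 0.1
grip_force: 0.0
```

step_arm(
  targets=[
    {"dp": [-0.005, 0, 0], "angular": [0, 0, 0], "fingers": 1},
    {"dp": [-0.01, 0, 0], "angular": [0, 0, 0], "fingers": 1},
    {"dp": [-0.015, 0, 0], "angular": [0, 0, 0], "fingers": 1},
    {"dp": [-0.02, 0, 0], "angular": [0, 0, 0], "fingers": 1},
    {"dp": [-0.025, 0, 0], "angular": [0, 0, 0], "fingers": 1},
    {"dp": [-0.03, 0, 0], "angular": [0, 0, 0], "fingers": 1},
    {"dp": [-0.03, 0, 0], "angular": [0, 0, 0], "fingers": 1},
    {"dp": [-0.03, 0, 0], "angular": [0, 0, 0], "fingers": 1},
  ],
)

```text
time: 6.1
tool_pos: [589.7, -119.3, 24.2]
tcp_rot: [180.0, -0.2, -4.5]
ft_force: [6.8, -0.8, -4.8]
finger_gap: 0.2
grip_force: 3.8
```

```bash
python3 - <<'E'
from h import *
plan((-26,-84,24))
E
```

```text
t 6.1 tcp [ 589.7 -119.3   24.2] [180.   -0.2  -4.5] strip [-24.6 -83.1  24.2] F [ 6.84 -0.31 -4.8 ] gap 0.19949692200345795
 to [ 588.2 -120.1   24. ] tool shift/200 [-0.0069  0.0045  0.0007]
```

step_arm(
  targets=[
    {"dp": [-0.002, 0, 0], "angular": [0, 0, 0], "fingers": 1},
    {"dp": [-0.004, 0, 0], "angular": [0, 0, 0], "fingers": 1},
    {"dp": [-0.006, 0, 0], "angular": [0, 0, 0], "fingers": 1},
    {"dp": [-0.008, 0, 0], "angular": [0, 0, 0], "fingers": 1},
    {"dp": [-0.01, 0, 0], "angular": [0, 0, 0], "fingers": 1},
    {"dp": [-0.01, 0, 0], "angular": [0, 0, 0], "fingers": 1},
    {"dp": [-0.01, 0, 0], "angular": [0, 0, 0], "fingers": 1},
    {"dp": [-0.01, 0, 0], "angular": [0, 0, 0], "fingers": 1},
  ],
)

```text
time: 7.1
tool_pos: [588.7, -119.3, 24.5]
tcp_rot: [180.0, -0.3, -4.4]
ft_force: [12.1, -1.0, -7.5]
finger_gap: 0.3
grip_force: 5.9
```

```bash
python3 - <<'E'
from h import *
plan((-20,-28,60))
E
```

```text
t 7.1 tcp [ 588.7 -119.3   24.5] [180.   -0.3  -4.4] strip [-25.6 -83.2  24.5] F [12.11 -0.03 -7.53] gap 0.33916891484029493
 to [598.6 -64.8  60. ] tool shift/200 [ 0.0287 -0.2758 -0.1775]
```

Green reads 12 N and is still held, so its clip is sound. I'll ease off and go over to the amber lane.

step_arm(
  targets=[
    {"dp": [0.02, 0, 0], "angular": [0, 0, 0], "fingers": 1},
    {"dp": [0.04, 0, 0], "angular": [0, 0, 0], "fingers": 1},
    {"dp": [0.04, 0, -0.06], "angular": [0, 0, 0], "fingers": 1},
    {"dp": [0.04, 0, -0.13], "angular": [0, 0, 0], "fingers": 1},
    {"dp": [0.04, 0, -0.2], "angular": [0, 0, 0], "fingers": 1},
    {"dp": [0.04, -0.09, -0.2], "angular": [0, 0, 0], "fingers": 1},
    {"dp": [0.04, -0.18, -0.2], "angular": [0, 0, 0], "fingers": 1},
    {"dp": [0.04, -0.276, -0.2], "angular": [0, 0, 0], "fingers": 1},
  ],
)

```text
time: 8.1
tool_pos: [598.0, -62.7, 63.2]
tcp_rot: [-180.0, 0.1, -4.4]
ft_force: [-0.5, -0.8, -0.0]
finger_gap: 0.0
grip_force: 0.0
```

step_arm(
  targets=[
    {"dp": [0, 0, 0], "angular": [0, 0, 0], "fingers": 1},
    {"dp": [0, 0, 0.05], "angular": [0, 0, 0], "fingers": 1},
    {"dp": [0, 0, 0.1], "angular": [0, 0, 0], "fingers": 1},
    {"dp": [0, 0, 0.15], "angular": [0, 0, 0], "fingers": 1},
    {"dp": [0, 0, 0.2], "angular": [0, 0, 0], "fingers": 1},
    {"dp": [-0.01, 0, 0.2], "angular": [0, 0, 0], "fingers": 1},
    {"dp": [-0.02, 0, 0.2], "angular": [0, 0, 0], "fingers": 1},
    {"dp": [-0.02, 0, 0.2], "angular": [0, 0, 0], "fingers": 1},
  ],
)

```text
time: 9.1
tool_pos: [594.8, -64.3, 24.4]
tcp_rot: [180.0, -0.0, -4.5]
ft_force: [-0.4, -0.2, 0.6]
finger_gap: 0.3
grip_force: 0.0
```

```bash
python3 - <<'E'
from h import *
plan((-26,-28,24))
E
```

```text
t 9.1 tcp [594.8 -64.3  24.4] [180.   -0.   -4.5] strip [-23.8 -27.9  24.4] F [-0.42 -0.27  0.62] gap 0.2806566575935331
 to [592.6 -64.3  24. ] tool shift/200 [-0.0112  0.0006  0.0022]
```

step_arm(
  targets=[
    {"dp": [-0.003, 0, 0], "angular": [0, 0, 0], "fingers": 1},
    {"dp": [-0.006, 0, 0], "angular": [0, 0, 0], "fingers": 1},
    {"dp": [-0.009, 0, 0], "angular": [0, 0, 0], "fingers": 1},
    {"dp": [-0.012, 0, 0], "angular": [0, 0, 0], "fingers": 1},
    {"dp": [-0.015, 0, 0], "angular": [0, 0, 0], "fingers": 1},
    {"dp": [-0.018, 0, 0], "angular": [0, 0, 0], "fingers": 1},
    {"dp": [-0.018, 0, 0], "angular": [0, 0, 0], "fingers": 1},
    {"dp": [-0.018, 0, 0], "angular": [0, 0, 0], "fingers": 1},
  ],
)

```text
time: 10.1
tool_pos: [591.5, -64.1, 24.4]
tcp_rot: [180.0, -0.1, -4.4]
ft_force: [5.2, 0.4, 3.3]
finger_gap: 0.1
grip_force: 2.4
```

```bash
python3 - <<'E'
from h import *
plan((-26,-28,24))
E
```

```text
t 10.1 tcp [591.5 -64.1  24.4] [ 1.8e+02 -1.0e-01 -4.4e+00] strip [-27.1 -27.9  24.4] F [5.17 0.84 3.25] gap 0.07764580924452832
 to [592.6 -64.3  24. ] tool shift/200 [0.0057 0.0006 0.0018]
```

step_arm(
  targets=[
    {"dp": [-0.003, 0, 0], "angular": [0, 0, 0], "fingers": 1},
    {"dp": [-0.006, 0, 0], "angular": [0, 0, 0], "fingers": 1},
    {"dp": [-0.009, 0, 0], "angular": [0, 0, 0], "fingers": 1},
    {"dp": [-0.012, 0, 0], "angular": [0, 0, 0], "fingers": 1},
    {"dp": [-0.012, 0, 0], "angular": [0, 0, 0], "fingers": 1},
    {"dp": [-0.012, 0, 0], "angular": [0, 0, 0], "fingers": 1},
    {"dp": [-0.012, 0, 0], "angular": [0, 0, 0], "fingers": 1},
    {"dp": [-0.012, 0, 0], "angular": [0, 0, 0], "fingers": 1},
  ],
)

```text
time: 11.1
tool_pos: [589.1, -63.9, 24.3]
tcp_rot: [180.0, -0.1, -4.4]
ft_force: [5.1, -0.8, 3.0]
finger_gap: -0.1
grip_force: 2.6
```

```bash
python3 - <<'E'
from h import *
plan((-26,-28,24))
E
```

```text
t 11.1 tcp [589.1 -63.9  24.3] [ 1.8e+02 -1.0e-01 -4.4e+00] strip [-29.5 -27.9  24.3] F [ 5.11 -0.42  2.97] gap -0.050138080151421405
 to [592.6 -64.3  24. ] tool shift/200 [0.0174 0.0004 0.0016]
```

Amber gives way at a steady 5 N, so its clip is slack. I'll draw it out to the rail.

step_arm(
  targets=[
    {"dp": [-0.02, 0, 0], "angular": [0, 0, 0], "fingers": 1},
    {"dp": [-0.04, 0, 0], "angular": [0, 0, 0], "fingers": 1},
    {"dp": [-0.06, 0, 0], "angular": [0, 0, 0], "fingers": 1},
    {"dp": [-0.08, 0, 0], "angular": [0, 0, 0], "fingers": 1},
    {"dp": [-0.1, 0, 0], "angular": [0, 0, 0], "fingers": 1},
    {"dp": [-0.12, 0, 0], "angular": [0, 0, 0], "fingers": 1},
    {"dp": [-0.145, 0, 0], "angular": [0, 0, 0], "fingers": 1},
    {"dp": [-0.17, 0, 0], "angular": [0, 0, 0], "fingers": 1},
  ],
)

```text
time: 12.1
tool_pos: [554.1, -61.1, 23.7]
tcp_rot: [-180.0, 0.0, -4.4]
ft_force: [0.6, -0.4, 0.6]
finger_gap: -0.1
grip_force: 0.1
```

step_arm(
  targets=[
    {"dp": [-0.03, 0, 0], "angular": [0, 0, 0], "fingers": 1},
    {"dp": [-0.06, 0, 0], "angular": [0, 0, 0], "fingers": 1},
    {"dp": [-0.09, 0, 0], "angular": [0, 0, 0], "fingers": 1},
    {"dp": [-0.12, 0, 0], "angular": [0, 0, 0], "fingers": 1},
    {"dp": [-0.15, 0, 0], "angular": [0, 0, 0], "fingers": 1},
    {"dp": [-0.175, 0, 0], "angular": [0, 0, 0], "fingers": 1},
    {"dp": [-0.195, 0, 0], "angular": [0, 0, 0], "fingers": 1},
    {"dp": [-0.2, 0, 0], "angular": [0, 0, 0], "fingers": 1},
  ],
)

```text
time: 13.1
tool_pos: [514.6, -58.1, 23.9]
tcp_rot: [180.0, 0.0, -4.4]
ft_force: [0.4, -0.9, 0.0]
finger_gap: -0.1
grip_force: 0.1
```

```bash
python3 - <<'E'
from h import *
plan((-22,28,64))
E
```

```text
t 13.1 tcp [514.6 -58.1  23.9] [180.    0.   -4.4] strip [-104.2  -27.9   23.9] F [ 0.46 -0.89  0.02] gap -0.1062088240981638
 to [600.9  -8.8  64. ] tool shift/200 [ 0.4112 -0.2793 -0.2005]
```

step_arm(
  targets=[
    {"dp": [-0.006, 0, 0], "angular": [0, 0, 0], "fingers": 1},
    {"dp": [-0.006, 0, 0], "angular": [0, 0, 0], "fingers": 1},
    {"dp": [0.02, 0, 0], "angular": [0, 0, 0], "fingers": 1},
    {"dp": [0.04, 0, -0.08], "angular": [0, 0, 0], "fingers": 1},
    {"dp": [0.05, 0, -0.2], "angular": [0, 0, 0], "fingers": 1},
    {"dp": [0.17, -0.09, -0.2], "angular": [0, 0, 0], "fingers": 1},
    {"dp": [0.3, -0.19, -0.2], "angular": [0, 0, 0], "fingers": 1},
    {"dp": [0.41, -0.28, -0.2], "angular": [0, 0, 0], "fingers": 1},
  ],
)

```text
time: 14.1
tool_pos: [602.5, -8.1, 65.4]
tcp_rot: [180.0, -0.1, -4.5]
ft_force: [-0.4, -0.4, 0.8]
finger_gap: 0.1
grip_force: 0.0
```

step_arm(
  targets=[
    {"dp": [0, 0, 0], "angular": [0, 0, 0], "fingers": 1},
    {"dp": [0, 0, 0.05], "angular": [0, 0, 0], "fingers": 1},
    {"dp": [0, 0, 0.1], "angular": [0, 0, 0], "fingers": 1},
    {"dp": [0, 0, 0.15], "angular": [0, 0, 0], "fingers": 1},
    {"dp": [0, 0, 0.2], "angular": [0, 0, 0], "fingers": 1},
    {"dp": [-0.005, 0, 0.2], "angular": [0, 0, 0], "fingers": 1},
    {"dp": [-0.01, 0, 0.2], "angular": [0, 0, 0], "fingers": 1},
    {"dp": [-0.01, 0, 0.2], "angular": [0, 0, 0], "fingers": 1},
  ],
)

```text
time: 15.1
tool_pos: [599.3, -8.5, 24.5]
tcp_rot: [180.0, -0.1, -4.4]
ft_force: [-0.7, -0.3, 0.4]
finger_gap: -0.0
grip_force: 0.0
```

```bash
python3 - <<'E'
from h import *
plan((-26,28,24))
E
```

```text
t 15.1 tcp [599.3  -8.5  24.5] [ 1.8e+02 -1.0e-01 -4.4e+00] strip [-23.6  28.1  24.5] F [-0.68 -0.4   0.38] gap -0.02177625894742771
 to [596.9  -8.5  24. ] tool shift/200 [-0.0118  0.0007  0.0023]
```

step_arm(
  targets=[
    {"dp": [-0.003, 0, 0], "angular": [0, 0, 0], "fingers": 1},
    {"dp": [-0.006, 0, 0], "angular": [0, 0, 0], "fingers": 1},
    {"dp": [-0.009, 0, 0], "angular": [0, 0, 0], "fingers": 1},
    {"dp": [-0.012, 0, 0], "angular": [0, 0, 0], "fingers": 1},
    {"dp": [-0.015, 0, 0], "angular": [0, 0, 0], "fingers": 1},
    {"dp": [-0.018, 0, 0], "angular": [0, 0, 0], "fingers": 1},
    {"dp": [-0.018, 0, 0], "angular": [0, 0, 0], "fingers": 1},
    {"dp": [-0.018, 0, 0], "angular": [0, 0, 0], "fingers": 1},
  ],
)

```text
time: 16.1
tool_pos: [597.7, -8.5, 24.6]
tcp_rot: [180.0, -0.3, -4.5]
ft_force: [11.3, -1.0, -7.6]
finger_gap: -0.2
grip_force: 5.6
```

```bash
python3 - <<'E'
from h import *
plan((-20,84,64))
E
```

```text
t 16.1 tcp [597.7  -8.5  24.6] [180.   -0.3  -4.5] strip [-25.2  28.1  24.6] F [11.38 -0.09 -7.56] gap -0.18924980468798538
 to [607.2  46.9  64. ] tool shift/200 [ 0.0271 -0.2797 -0.1969]
```

Grey reads 11.4 N, so it's sound too. I'll ease off and go to blue, checking the force there as well.

step_arm(
  targets=[
    {"dp": [0.015, 0, 0], "angular": [0, 0, 0], "fingers": 1},
    {"dp": [0.03, 0, 0], "angular": [0, 0, 0], "fingers": 1},
    {"dp": [0.03, 0, -0.06], "angular": [0, 0, 0], "fingers": 1},
    {"dp": [0.03, 0, -0.13], "angular": [0, 0, 0], "fingers": 1},
    {"dp": [0.03, 0, -0.2], "angular": [0, 0, 0], "fingers": 1},
    {"dp": [0.03, -0.09, -0.2], "angular": [0, 0, 0], "fingers": 1},
    {"dp": [0.03, -0.18, -0.2], "angular": [0, 0, 0], "fingers": 1},
    {"dp": [0.03, -0.28, -0.2], "angular": [0, 0, 0], "fingers": 1},
  ],
)

```text
time: 17.1
tool_pos: [605.1, 49.0, 63.2]
tcp_rot: [-180.0, 0.1, -4.4]
ft_force: [0.7, -0.0, -0.4]
finger_gap: 0.1
grip_force: 0.0
```

step_arm(
  targets=[
    {"dp": [0, 0, 0], "angular": [0, 0, 0], "fingers": 1},
    {"dp": [0, 0, 0.05], "angular": [0, 0, 0], "fingers": 1},
    {"dp": [0, 0, 0.1], "angular": [0, 0, 0], "fingers": 1},
    {"dp": [0, 0, 0.15], "angular": [0, 0, 0], "fingers": 1},
    {"dp": [0, 0, 0.2], "angular": [0, 0, 0], "fingers": 1},
    {"dp": [-0.005, 0, 0.2], "angular": [0, 0, 0], "fingers": 1},
    {"dp": [-0.01, 0, 0.2], "angular": [0, 0, 0], "fingers": 1},
    {"dp": [-0.01, 0, 0.2], "angular": [0, 0, 0], "fingers": 1},
  ],
)

```text
time: 18.1
tool_pos: [604.1, 47.4, 24.5]
tcp_rot: [-180.0, -0.1, -4.4]
ft_force: [0.1, 1.0, 0.6]
finger_gap: -0.0
grip_force: 0.0
```

step_arm(
  targets=[
    {"dp": [-0.004, 0, 0], "angular": [0, 0, 0], "fingers": 1},
    {"dp": [-0.008, 0, 0], "angular": [0, 0, 0], "fingers": 1},
    {"dp": [-0.012, 0, 0], "angular": [0, 0, 0], "fingers": 1},
    {"dp": [-0.016, 0, 0], "angular": [0, 0, 0], "fingers": 1},
    {"dp": [-0.02, 0, 0], "angular": [0, 0, 0], "fingers": 1},
    {"dp": [-0.024, 0, 0], "angular": [0, 0, 0], "fingers": 1},
    {"dp": [-0.024, 0, 0], "angular": [0, 0, 0], "fingers": 1},
    {"dp": [-0.024, 0, 0], "angular": [0, 0, 0], "fingers": 1},
  ],
)

```text
time: 19.1
tool_pos: [599.3, 47.7, 24.3]
tcp_rot: [-180.0, -0.1, -4.4]
ft_force: [5.6, -0.5, 3.6]
finger_gap: -0.2
grip_force: 2.3
```

```bash
python3 - <<'E'
from h import *
plan((-104,84,24))
E
```

```text
t 19.1 tcp [599.3  47.7  24.3] [-1.8e+02 -1.0e-01 -4.4e+00] strip [-28.   84.2  24.3] F [ 5.63 -0.03  3.61] gap -0.2230156831754797
 to [523.5  53.4  24. ] tool shift/200 [-0.38    0.001   0.0012]
```

Blue gives 5.6 N with the tool at x = -28, the same yielding as amber, so it's slack. I'll draw it out.

step_arm(
  targets=[
    {"dp": [-0.02, 0, 0], "angular": [0, 0, 0], "fingers": 1},
    {"dp": [-0.04, 0, 0], "angular": [0, 0, 0], "fingers": 1},
    {"dp": [-0.06, 0, 0], "angular": [0, 0, 0], "fingers": 1},
    {"dp": [-0.08, 0, 0], "angular": [0, 0, 0], "fingers": 1},
    {"dp": [-0.1, 0, 0], "angular": [0, 0, 0], "fingers": 1},
    {"dp": [-0.12, 0, 0], "angular": [0, 0, 0], "fingers": 1},
    {"dp": [-0.145, 0, 0], "angular": [0, 0, 0], "fingers": 1},
    {"dp": [-0.17, 0, 0], "angular": [0, 0, 0], "fingers": 1},
  ],
)

```text
time: 20.1
tool_pos: [564.2, 50.4, 23.6]
tcp_rot: [180.0, 0.0, -4.4]
ft_force: [0.8, -0.7, 0.2]
finger_gap: -0.1
grip_force: 0.1
```

step_arm(
  targets=[
    {"dp": [-0.03, 0, 0], "angular": [0, 0, 0], "fingers": 1},
    {"dp": [-0.06, 0, 0], "angular": [0, 0, 0], "fingers": 1},
    {"dp": [-0.09, 0, 0], "angular": [0, 0, 0], "fingers": 1},
    {"dp": [-0.12, 0, 0], "angular": [0, 0, 0], "fingers": 1},
    {"dp": [-0.15, 0, 0], "angular": [0, 0, 0], "fingers": 1},
    {"dp": [-0.18, 0, 0], "angular": [0, 0, 0], "fingers": 1},
    {"dp": [-0.205, 0, 0], "angular": [0, 0, 0], "fingers": 1},
    {"dp": [-0.21, 0, 0], "angular": [0, 0, 0], "fingers": 1},
  ],
)

```text
time: 21.1
tool_pos: [523.0, 53.6, 24.0]
tcp_rot: [-180.0, -0.0, -4.4]
ft_force: [2.5, -0.3, -1.7]
finger_gap: 0.1
grip_force: 1.2
```

```bash
python3 - <<'E'
from h import *
plan((-105,84,24))
E
```

```text
t 21.1 tcp [523.   53.6  24. ] [-180.    -0.    -4.4] strip [-104.5   84.2   24. ] F [ 2.47 -0.13 -1.75] gap 0.136080678005441
 to [522.5  53.5  24. ] tool shift/200 [-0.0026  0.0008 -0.0001]
```

Blue touches the rail (2.5 N). I'll back off, rise and clear the view.

step_arm(
  targets=[
    {"dp": [0.02, 0, 0], "angular": [0, 0, 0], "fingers": 1},
    {"dp": [0.04, 0, 0], "angular": [0, 0, 0], "fingers": 1},
    {"dp": [0.04, 0, -0.1], "angular": [0, 0, 0], "fingers": 1},
    {"dp": [0.04, 0, -0.25], "angular": [0, 0, 0], "fingers": 1},
    {"dp": [0.04, 0, -0.45], "angular": [0, 0, 0], "fingers": 1},
    {"dp": [-0.1, 0, -0.65], "angular": [0, 0, 0], "fingers": 1},
    {"dp": [-0.3, 0, -0.8], "angular": [0, 0, 0], "fingers": 1},
    {"dp": [-0.5, 0, -0.9], "angular": [0, 0, 0], "fingers": 1},
  ],
)

```text
time: 22.1
tool_pos: [423.2, 61.4, 205.8]
tcp_rot: [-180.0, -0.1, -4.5]
ft_force: [0.0, 0.6, 0.5]
finger_gap: -0.2
grip_force: 0.0
```

```bash
python3 - <<'E'
from h import *
plan((-105,84,24)); t=T(POSE)
out=[]
for n,(a,b,c,d) in {"top":(270,140,380,240),"scene":(240,195,400,285)}.items():
    im=snapshot(n)[b:d,a:c]; k=3.6 if n=="top" else 3.6
    im=cv2.convertScaleAbs(cv2.resize(im,None,fx=k,fy=k,interpolation=cv2.INTER_CUBIC),alpha=1.5)
    for y,x in((-84,-37),(-28,-117),(28,-37),(84,-117)):
        for e in(0,-8):
            q=[tuple(int(round(v)) for v in (proj(n,t((x+e,y+w,50)))-[a,b]+.5)*k) for w in(-13,13)]
            cv2.line(im,*q,(0,0,255),1)
    out.append(cv2.copyMakeBorder(im,0,400-im.shape[0],0,0,cv2.BORDER_CONSTANT) if im.shape[0]<400 else im[:400])
o=np.hstack(out); o=cv2.resize(o,(790,int(o.shape[0]*790/o.shape[1]))); cv2.imwrite("pics/end.png",o)
E
```

```text
t 22.1 tcp [423.2  61.4 205.8] [-1.8e+02 -1.0e-01 -4.5e+00] strip [-204.6   84.2  205.8] F [-0.02  0.61  0.45] gap -0.2233926385937122
 to [522.5  53.5  24. ] tool shift/200 [0.496  0.0011 0.9101]
```

View pics/end.png

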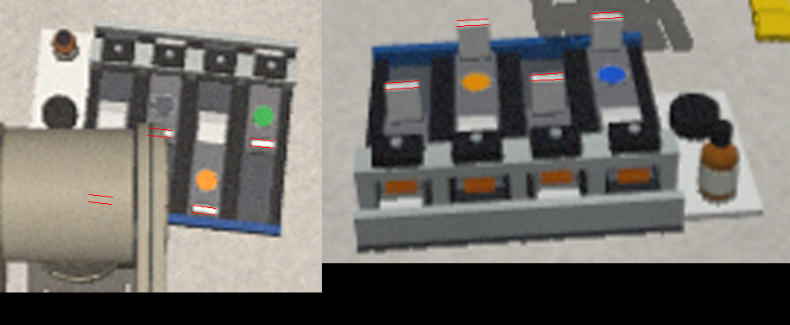

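The picture shows amber (top crop 206,182) and blue (scene crop 612,75) against the rail. Green (262,117) and grey (163,105) are home, all on the predicted tab lines. The bottle and cap haven't moved and the arm is clear.

```bash
python3 -c "from bench import *; print(hand_in())"
```

```text
the job is handed in; nothing more can be done
None
```

I drew the amber and blue slides out of their slack clips and left them against the blue rail; green and grey tested firm at 11–12 N and stayed home, and I handed the job in at about 22 s without a verdict coming back.

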